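# Load the marking station and wind its table in

## Robot

A 6-joint arm with a two-finger parallel gripper is mounted at the origin on a cart in front of the work surface, level with it; the furniture and walls round the work are solid. World frame = base frame: x ahead of the robot, y to its left, z up, the work surface at z = 0. Lengths are in m, angles in rad, forces in N, time in s.
With the tool pointing down it reaches from about 0.25 to 0.775 m from the base axis. Payload 8.9 kg.
Tool frame: the origin (TCP) lies at the very end of the fingers, on their centre line; the grasp point (between the pads) lies 19 mm behind it (robot.grip_depth is the distance from the TCP to the grasp point, in m); z points along the fingers, y is the line along which they close (so a half turn about z gives the same grasp; the last joint's range is limited). The gripper opens to 85 mm and grips with 20 to 120 N. Pads are 22 mm wide; open, the fingers measure 114 mm over their backs; the gripper's body (76 mm by 85 mm) begins 54 mm behind the grasp point. The pads swing forward as they close: fully open they stand 13 mm farther back than shut.
Start: joints at [1.071, 0.291, -0.153, 1.127, 0, 1.431], TCP at [0.185, 0.491, 0.231] pointing down, gripper open.
Joint ranges: [-2.52, 2.52], [-0.91, 1.74], [-1.3, 1.37], [-1.96, 2.02], [-1.52, 1.47], [-3.14, 3.14]. Speed limits (rad/s): [2.22, 2.22, 2.79, 3.14, 3.14, 3.14].

## Interface

Orientations are given as [roll, pitch, yaw] about the fixed x, y, z axes, in that order (R = Rz(yaw) Ry(pitch) Rx(roll)).
In Python, from cell import robot gives the robot as it stands.
- The arm moves only by the tool servo_tool, never from a script. Its argument "commands" is a list of rows, each a list of 7 numbers: the shift along the world's x, y, z in mm, then the turn, a rotation vector about the world's x, y, z in degrees, then the closure, from -1 (fully open) to 1 (shut), so that 0 is half open. A call has 1 to 12 rows; each row is the pose to reach, as a shift and turn from the pose commanded when the call began; what a row does not reach only later rows make up. A row lasts 1/10 s, in which the tool goes at most 50 mm and 8.59 degrees, less where a joint would pass 70% of its speed; a pose out of reach is approached as far as the arm can. A call with a gripper value outside its range is refused whole. The fingers move at their own pace and stop on an object; the grip force is fixed at half the most. Time passes only in rows, so rows that repeat a pose let the fingers close. It gives the time, the measured TCP pose, the force, the opening and the grip force at its end, in the units of the state.
- robot.observe(): the state, without advancing time (a new reading comes with each control period).
- robot.grab_frame(name): name is "scene" or "top"; returns the picture (400x640x3 uint8, red, green, blue); there is no depth.
- robot.camera_params(name): a dict with "camera_matrix" (3x3 intrinsics, pixels), "rvec" (rotation vector, rad) and "tvec" (3), from world to camera coordinates, as OpenCV has them. Camera axes: x right, y down, z forward; pixel columns grow to the right and rows downward; lengths in m; the calibration is good to about 2 mm. A picture is of the moment at which its call begins. camera_params takes no time and is no camera call.
- robot.close_job(): hands the job in; it is judged then, once.
The state is a dict: "t": time; "q": joint angles; "qd": joint speeds; "joint_efforts": joint torques, N m; "eef_pos": TCP position; "ee_rot": TCP orientation; "ft_force": force on the tool from outside, world axes, zero at the start; "torque": the same for the moment, N m; "width": finger opening in m; "grip_force": force on a finger pad.
Only numpy, scipy, OpenCV 4.12 (cv2) and the standard library are available. Lean on these libraries where they do the work, as an engineer would, in place of code of your own. Each camera call takes 0.05 s, during which the arm holds its last target. There are 200 camera calls.

## Task

Lay every screwdriver flat in the marking station's slide table, one to a lane, all with their handles towards the marking head and their blades back towards the open end. Then fit the crank on the square shaft and wind it clockwise until the table is fully in under the head; finally lift the crank off and stand it back upright in the middle of its rubber mat. Leave the mug, tin and scraper where they are.

Things in the scene. Friction and masses are not known exactly. Their poses are not given: they have to be found in the camera images.
- driver_0_grip (a point): red screwdriver, 220 mm long (absent in some runs). The point is the centre of its plastic handle (104 mm long, 27 mm wide, 24 mm high), 12 mm above what it lies on; x runs from handle to blade: the blade tip is 168 mm along +x, the handle's butt 52 mm along -x. 70 g
- driver_1_grip (a point): green screwdriver, 220 mm long (absent in some runs). The point is the centre of its plastic handle (104 mm long, 27 mm wide, 24 mm high), 12 mm above what it lies on; x runs from handle to blade: the blade tip is 168 mm along +x, the handle's butt 52 mm along -x. 70 g
- driver_2_grip (a point): second red screwdriver, 220 mm long (absent in some runs). The point is the centre of its plastic handle (104 mm long, 27 mm wide, 24 mm high), 12 mm above what it lies on; x runs from handle to blade: the blade tip is 168 mm along +x, the handle's butt 52 mm along -x. 70 g
- lane_0 (a point): slide table, left lane: centre of the lane's floor, 36 mm above the bench. x: along the lane towards the marking head; y: left; z: up. The lane is 62 mm wide and 252 mm long, its ribs 6 mm high where the handle is gripped (0 to 98 mm along +x), 16 mm high along the blade; at the head end, cheeks 16 mm high narrow its last 28 mm to 44 mm. The point moves with the table
- lane_1 (a point): the same for the middle lane, 66 mm to the right of the left one. To lie right, a handle's centre is 15 to 105 mm (ideally 65) from mid-lane on the +x side; then its butt end lies between the cheeks, short of the end wall
- lane_2 (a point): the same for the right lane, 66 mm further right
- slide_table (a joint): travel of the slide table in m: 0 out, as at the start, 0.16 fully in under the marking head (its stop). It is self-locking and moves only by the shaft, 40 mm a turn. The head is a grey portal across the far end, 160 mm high, 85 mm free beneath it; its near face is 190 mm from mid-lane when the table is out
- drive_shaft (a joint): angle of the square shaft in rad, 0 with the table out, growing clockwise as seen from above; four turns (25.13) bring the table fully in. It takes about 0.3 N m (5 N at the crank's handle) and stays where it is left
- shaft_seat (a point): foot of the upright square shaft, on its axis, on top of the blue gear case (70 mm square) left of the slide table, 70 mm above the bench. The shaft is 20 mm square and 28 mm tall, its top 6 mm reduced to 13 mm square as a lead-in. x and y axes are square to its faces and turn with it; z: up
- crank_boss (a point): removable crank standing on its hub: centre of the red square boss (28 x 28 mm, 28 mm high) on top of the hub, by which it is lifted, 52 mm above the hub's underside. Fully seated, the hub stands on the gear case and this point is 52 mm above shaft_seat. x: from the hub along the arm to the handle; z: up. About 350 g, balanced about the hub
- handle_mid (a point): centre of the crank's upright black turning handle (25 mm in diameter, 60 mm tall), 60 mm from the hub's axis along the crank's +x, 48 mm above the hub's underside. It spins freely on the arm, so it can be gripped and led round in a circle without turning the gripper
- mat_centre (a point): centre of the top of the crank's black rubber parking mat (150 x 150 mm, 4 mm thick, fixed). The crank stands on it at the start. Parked means the hub's centre within 50 mm of this point.
- mug: orange mug, 101 mm high, bystander, origin under its centre
- wick_tin: open metal tin, 66 mm wide, 40 mm high, bystander
- scraper: wax scraper with wooden handle, 202 mm long, 56 mm wide, 20 mm high, bystander
- driver_0: the red screwdriver's body, same axes as its grip point, origin 58 mm from it along +x and on its underside
- driver_1: the green screwdriver's body, same axes as its grip point, origin 58 mm from it along +x and on its underside
- driver_2: the second red screwdriver's body, same axes as its grip point, origin 58 mm from it along +x and on its underside
- crank: the crank's body, same axes as crank_boss, origin 52 mm below it at the hub's underside. The hub is 44 mm square; the socket in its underside is 24 mm square, 32 mm deep, concentric with the boss and square to x and y, so it fits the shaft in four directions. The arm lies flat at the foot, 14 mm high

How it is judged:
On the way, in this order (a step that is already met when the one before it is completed fails the run):
1. every screwdriver lies flat in its own lane of the slide table, handle towards the marking head, while the table is still out (x of driver_0_grip in the frame of lane_1 between 0.015 and 0.105 m and y of driver_0_grip in the frame of lane_1 between -0.099 and 0.099 m and z of driver_0_grip in the frame of lane_1 between 0.006 and 0.018 m and angle between the x axis of each of driver_0_grip, driver_1_grip, driver_2_grip and the x axis of lane_1, either way round below 0.2 rad and x of driver_1_grip in the frame of lane_1 between 0.015 and 0.105 m and y of driver_1_grip in the frame of lane_1 between -0.099 and 0.099 m and z of driver_1_grip in the frame of lane_1 between 0.006 and 0.018 m and x of driver_2_grip in the frame of lane_1 between 0.015 and 0.105 m and y of driver_2_grip in the frame of lane_1 between -0.099 and 0.099 m and z of driver_2_grip in the frame of lane_1 between 0.006 and 0.018 m and horizontal distance between driver_0_grip and driver_1_grip above 0.04 m and horizontal distance between each of driver_0_grip, driver_1_grip and driver_2_grip above 0.04 m and value of joint slide_table below 0.02 m), for 0.3 s.
2. the crank is fully seated on the square shaft, the table still out (horizontal distance between crank_boss and shaft_seat below 0.007 m and z of crank_boss in the frame of shaft_seat between 0.045 and 0.059 m and angle between crank_boss's own z axis and vertical below 0.12 rad and value of joint slide_table below 0.04 m), for 0.2 s.
3. the crank has been wound until the table is fully in, with the crank still on the shaft (horizontal distance between crank_boss and shaft_seat below 0.007 m and z of crank_boss in the frame of shaft_seat between 0.045 and 0.059 m and angle between crank_boss's own z axis and vertical below 0.12 rad and value of joint slide_table above 0.153 m), for 0.2 s.
At the end, for the whole second after the job is handed in: table within 7 mm of fully in; every screwdriver flat in its own lane (within 0.2 rad), handle centre 15 to 105 mm from mid-lane towards the head; crank upright on its mat, hub within 50 mm of the centre; all at rest (x of driver_0_grip in the frame of lane_1 between 0.015 and 0.105 m and y of driver_0_grip in the frame of lane_1 between -0.099 and 0.099 m and z of driver_0_grip in the frame of lane_1 between 0.006 and 0.018 m and angle between the x axis of each of driver_0_grip, driver_1_grip, driver_2_grip and the x axis of lane_1, either way round below 0.2 rad and x of driver_1_grip in the frame of lane_1 between 0.015 and 0.105 m and y of driver_1_grip in the frame of lane_1 between -0.099 and 0.099 m and z of driver_1_grip in the frame of lane_1 between 0.006 and 0.018 m and x of driver_2_grip in the frame of lane_1 between 0.015 and 0.105 m and y of driver_2_grip in the frame of lane_1 between -0.099 and 0.099 m and z of driver_2_grip in the frame of lane_1 between 0.006 and 0.018 m and horizontal distance between driver_0_grip and driver_1_grip above 0.04 m and horizontal distance between each of driver_0_grip, driver_1_grip and driver_2_grip above 0.04 m and horizontal distance between crank_boss and mat_centre below 0.05 m and z of crank_boss in the frame of mat_centre between 0.044 and 0.06 m and angle between crank_boss's own z axis and vertical below 0.12 rad and linear speed of each of driver_0, driver_1, driver_2, crank below 0.02 m/s and value of joint slide_table above 0.153 m); the robot touches nothing.
It fails at once if the mug is shifted more than 30 mm (distance of mug from where it was at the start of the episode above 0.03 m).
It fails at once if the tin is shifted more than 30 mm (distance of wick_tin from where it was at the start of the episode above 0.03 m).
It fails at once if the scraper is shifted more than 30 mm (distance of scraper from where it was at the start of the episode above 0.03 m).
Of driver_0, driver_1, driver_2 only 2 to 3 are there at a start; the rules pass over those that are not, and their reading is None.
At some moment in a run one of driver_0, driver_1, driver_2, crank may be knocked a few centimetres aside while the robot is not near it.
Once in a run the grip may slacken for a moment while it holds something.
It also fails if it takes over 210 s, if anything falls off the work surface, if the arm or the gripper's body presses on something with over 40 N, if the wrist force passes 120 N, or if a joint passes its speed limit or range.

## Working session

There is one attempt and no reset: what is moved stays moved. The work goes in short steps, Python scripts to look and compute and a tool call to move; the robot and the scene stay as the last step left them, time stands still between calls to the robot, and variables do not carry over. Pictures are saved under pics/ and viewed, at most 14 in all, crops included, and the job is handed in when it is done.

Besides the shell and the picture viewer there is one more tool, called after "Call:" as name(argument=value, ...), one argument or row to a line, values as JSON. servo_tool: Moves the arm, as the interface text tells. Its arguments: {"type":"object","properties":{"commands":{"type":"array","items":{"type":"array","items":{"type":"number"}}}},"required":["commands"]}

```bash
mkdir -p pics; ls; cat > h.py <<'E'
import numpy as np, cv2
from cell import robot
def cam(n):
    p=robot.camera_params(n); R=cv2.Rodrigues(np.array(p["rvec"],float))[0]
    return np.array(p["camera_matrix"],float),R,np.array(p["tvec"],float).ravel()
def ray(n,uv,z):
    K,R,t=cam(n); c=-R.T@t; d=R.T@np.linalg.inv(K)@np.array([uv[0],uv[1],1.]); return c+d*(z-c[2])/d[2]
def proj(n,X):
    K,R,t=cam(n); x=K@(R@np.array(X,float)+t); return x[:2]/x[2]
def shot(n,f=None):
    im=robot.grab_frame(n)
    if f: cv2.imwrite("pics/"+f,cv2.cvtColor(im,cv2.COLOR_RGB2BGR))
    return im
def st():
    s=robot.observe(); print(s["t"],np.round(s["eef_pos"],4),np.round(s["ee_rot"],3),np.round(s["ft_force"],1),round(s["width"],4),s["grip_force"],np.round(s["q"],2))
E
python3 - <<'E'
from h import *
shot("scene","s0.png");shot("top","t0.png");st()
for n in("scene","top"):
    K,R,t=cam(n);print(n,-R.T@t,K[0,0])
E
```

```text
pics
0.1 [0.1851 0.4908 0.2308] [-3.14  -0.     2.781] [-0.3  0.1 -1. ] 0.0853 0.0 [ 1.07  0.29 -0.15  1.13 -0.    1.43]
scene [-0.05168944 -0.79040763  0.56449831] 363.2677246601506
top [0.36901984 0.04597806 1.25377076] 369.9077647322235
```

View pics/t0.png

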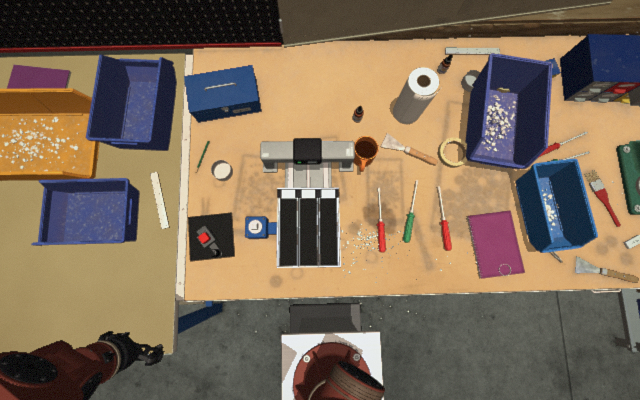

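View pics/s0.png

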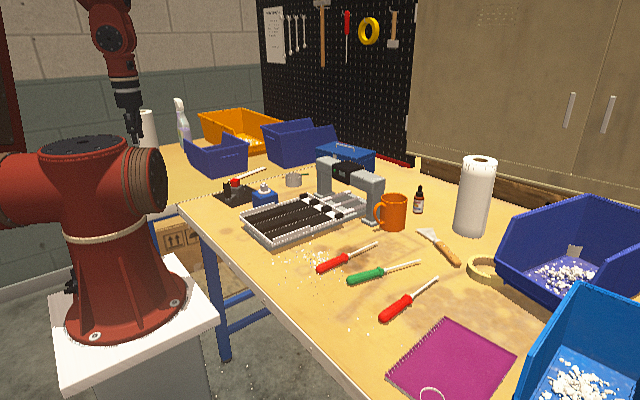

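The top view shows the image's up direction as +x. The drivers' handles are at (381,235), (408,228) and (445,233), with blades pointing to +x, so each needs a half turn. The table is centred at about (309,228), the gear case at (258,227), the crank boss at (204,238) on its mat at (211,236), and the mug at (366,150).

```bash
cat >> h.py <<'E'
def masks(im):
    h=cv2.cvtColor(im,cv2.COLOR_RGB2HSV); H,S,V=[h[...,i].astype(int) for i in range(3)]
    red=((H<6)|(H>174))&(S>170)&(V>110); grn=(H>50)&(H<85)&(S>110)&(V>60)
    return red,grn
def blobs(m,box,amin=15):
    x0,y0,x1,y1=box; k=np.zeros(m.shape,np.uint8); k[y0:y1,x0:x1]=m[y0:y1,x0:x1]
    n,l,s,c=cv2.connectedComponentsWithStats(k)
    return [(s[i,4],c[i],np.argwhere(l==i)[:,::-1].astype(float)) for i in range(1,n) if s[i,4]>=amin]
def drivers(n,box,z=.012):
    im=shot(n); out=[]
    for nm,m in zip(("red","grn"),masks(im)):
        for a,c,p in blobs(m,box,40):
            w=np.array([ray(n,q,z)[:2] for q in p]); d=w-w.mean(0)
            e,v=np.linalg.eigh(d.T@d); u=v[:,1]; u=u*np.sign(u[0]); s=d@u
            print(n,nm,a,"px",np.round(c,1),"ctr",np.round(w.mean(0)+u*(s.max()+s.min())/2,4),"mean",np.round(w.mean(0),4),"len",round(np.ptp(s),3),"ang",round(np.degrees(np.arctan2(u[1],u[0])),1))
E
python3 - <<'E'
from h import *
drivers("top",(150,170,470,265)); drivers("scene",(180,160,450,330))
im=shot("top"); c=im[120:280,180:460]; cv2.imwrite("pics/t1.png",cv2.cvtColor(cv2.resize(c,None,fx=2.85,fy=2.85,interpolation=cv2.INTER_CUBIC),cv2.COLOR_RGB2BGR))
im=shot("scene"); c=im[140:260,200:420]; cv2.imwrite("pics/s1.png",cv2.cvtColor(cv2.resize(c,None,fx=3.6,fy=3.6,interpolation=cv2.INTER_CUBIC),cv2.COLOR_RGB2BGR))
E
```

```text
top red 182 px [445.8 235.1] ctr [ 0.4547 -0.3959] mean [ 0.453 -0.396] len 0.098 ang 3.7
top red 179 px [381.1 236.3] ctr [ 0.4544 -0.1787] mean [ 0.4548 -0.1787] len 0.097 ang 0.1
top red 71 px [203.4 237.5] ctr [0.4671 0.4158] mean [0.4669 0.4148] len 0.034 ang 79.5
top grn 139 px [407.9 227.6] ctr [ 0.4837 -0.2715] mean [ 0.4815 -0.271 ] len 0.097 ang -14.2
scene red 78 px [400.2 162.7] ctr [1.2053 0.2349] mean [1.2054 0.2368] len 0.125 ang 86.8
scene red 67 px [234.6 182.3] ctr [0.5105 0.5089] mean [0.5088 0.5049] len 0.092 ang 66.9
scene red 267 px [331.7 263.1] ctr [ 0.4565 -0.178 ] mean [ 0.4558 -0.1781] len 0.11 ang 2.6
scene red 393 px [394.6 308.5] ctr [ 0.4566 -0.3955] mean [ 0.454  -0.3957] len 0.111 ang 5.1
scene grn 309 px [364.4 275.7] ctr [ 0.4859 -0.2708] mean [ 0.4843 -0.2705] len 0.106 ang -12.3
```

View pics/t1.png

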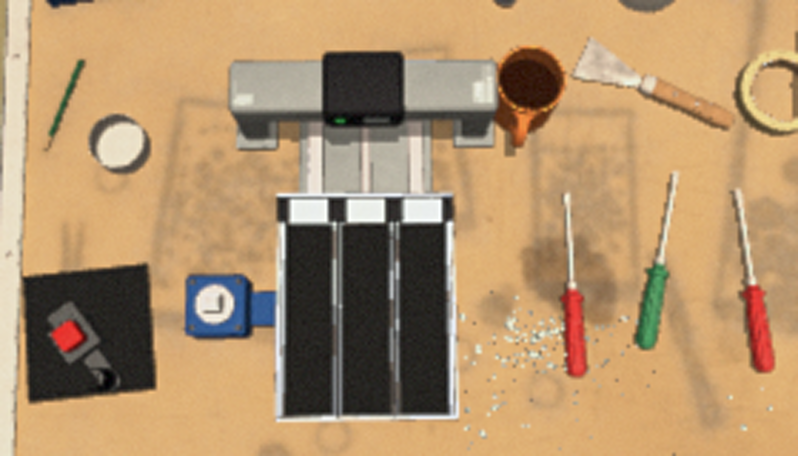

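View pics/s1.png

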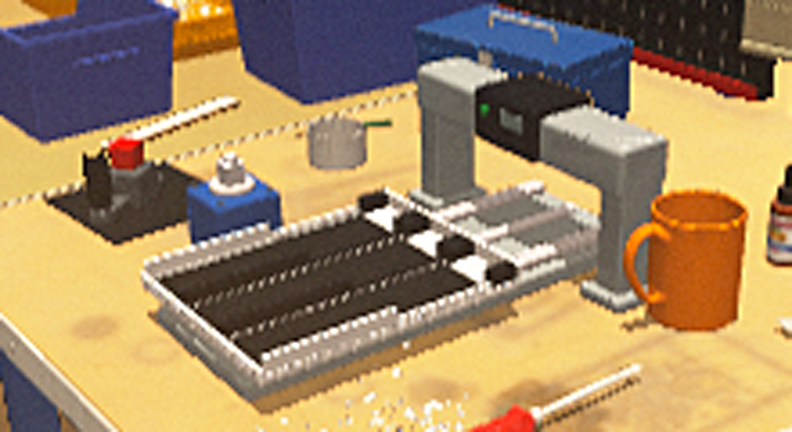

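The crop shows the table outline with corners at (278,196), (455,196), (277,418) and (457,418). The white cheek gaps are at the head end, the shaft top is at (214,303), and the boss is at (68,336). The crank handle top is near (104,378), and the mat corners are around (24,277), (148,265), (156,387) and (30,402). The scene crop confirms that the tall side ribs are at the open end and that the cheeks are by the portal.

```bash
python3 - <<'E'
from h import *
f=lambda u,v,z: np.round(ray("top",(180+u/2.85-.32,120+v/2.85-.32),z)[:2],4)
for z in (.052,.042):print("tab",z,[f(*p,z) for p in((278,196),(455,196),(277,418),(457,418))])
print("ribs",[f(u,v,.05) for u,v in((339,222),(395,222),(336,400),(397,400))])
m=[f(*p,.004) for p in((24,277),(148,265),(156,387),(30,402))];print("mat",m,np.mean(m,0))
print("shaft",f(214,303,.098),"case",f(217,305,.07),[f(*p,.07) for p in((186,275),(248,275),(186,337),(250,337))])
im=shot("top");r,g=masks(im)
for a,c,p in blobs(r,(190,220,220,255)): print("boss",a,c,ray("top",c,.066)[:2],ray("top",c,.07)[:2], cv2.minAreaRect(p.astype(np.float32)))
im=shot("scene");r,g=masks(im)
b=ray("top",c,.068)
for a,c,p in blobs(r,(220,170,250,195)): print("boss scene",c,"pred",proj("scene",[*b[:2],.058]))
g=cv2.cvtColor(im,cv2.COLOR_RGB2GRAY)
# shaft in scene: crop px (231,165) scale 3.6 off (200,140)
sh=f(214,303,.098);print("shaft scene pred",(proj("scene",[*sh,.098])-[200,140])*3.6, (proj("scene",[*sh,.07])-[200,140])*3.6)
print("handle",f(104,374,.082)," hub",f(74,332,.03))
print("tab scene",[np.round(ray("scene",(200+u/3.6,140+v/3.6),.052),4)[:2] for u,v in((262,372),(148,270),(400,310))])
print("mug",f(527,80,.1),"tin",f(120,144,.04))
E
```

```text
tab 0.052 [array([0.6192, 0.1634]), array([ 0.6137, -0.0425]), array([0.3657, 0.1665]), array([ 0.3602, -0.0348])]
tab 0.042 [array([0.6213, 0.1644]), array([ 0.6157, -0.0432]), array([0.3657, 0.1675]), array([ 0.3601, -0.0355])]
ribs [array([0.5869, 0.0931]), array([0.5852, 0.0282]), array([0.3837, 0.1003]), array([0.3819, 0.0317])]
mat [array([0.5387, 0.4711]), array([0.5492, 0.3238]), array([0.405 , 0.3123]), array([0.3918, 0.4587])] [0.471175 0.391475]
shaft [0.4916 0.23  ] case [0.4922 0.2311] [array([0.5271, 0.2661]), array([0.5252, 0.1962]), array([0.4574, 0.2656]), array([0.4554, 0.1941])]
boss 71 [203.42253521 237.49295775] [0.4626529  0.39871428] [0.46233758 0.39752639] ((203.49996948242188, 237.49998474121094), (8.043152809143066, 8.59785270690918), 56.3099365234375)
boss scene [234.69117647 182.22058824] pred [234.59400672 182.15667991]
shaft scene pred [227.65512954 156.86625514] [229.9121929  184.12543281]
handle [0.4185 0.3529]  hub [0.4696 0.4022]
tab scene [array([ 0.3541, -0.054 ]), array([0.3639, 0.1502]), array([ 0.4896, -0.0429])]
mug [ 0.7368 -0.1264] tin [0.6895 0.3511]
```

Readings from both views agree: the lane_1 centre is about (0.490, 0.063) with a table yaw of about −1.4°, and the mat centre is (0.471, 0.391). The boss is at (0.4625, 0.398) and the shaft at (0.4915, 0.230). Moving to the first red driver now.

Call:
servo_tool(
  commands=[
    [270,-669,-100,0,0,-158,-0.3],
    [270,-669,-100,0,0,-158,-0.3],
    [270,-669,-100,0,0,-158,-0.3],
    [270,-669,-100,0,0,-158,-0.3],
    [270,-669,-100,0,0,-158,-0.3],
    [270,-669,-100,0,0,-158,-0.3],
    [270,-669,-100,0,0,-158,-0.3],
    [270,-669,-100,0,0,-158,-0.3],
    [270,-669,-100,0,0,-158,-0.3],
    [270,-669,-100,0,0,-158,-0.3],
    [270,-669,-100,0,0,-158,-0.3],
    [270,-669,-100,0,0,-158,-0.3],
  ],
)

```text
t: 1.6
eef_pos: [0.4083, -0.0622, 0.1489]
ee_rot: [3.141, -0.0, 0.974]
ft_force: [0.6, 1.3, 0.6]
width: 0.0559
grip_force: 0.0
```

Call:
servo_tool(
  commands=[
    [46,-115,-50,0,0,-54,-0.3],
    [46,-115,-50,0,0,-54,-0.3],
    [46,-115,-50,0,0,-54,-0.3],
    [46,-115,-50,0,0,-54,-0.3],
    [46,-115,-50,0,0,-54,-0.3],
    [46,-115,-50,0,0,-54,-0.3],
    [46,-115,-50,0,0,-54,-0.3],
    [46,-115,-50,0,0,-54,-0.3],
    [46,-115,-50,0,0,-54,-0.3],
    [46,-115,-50,0,0,-54,-0.3],
  ],
)

```text
t: 2.6
eef_pos: [0.4538, -0.1749, 0.099]
ee_rot: [3.142, -0.0, 0.04]
ft_force: [0.2, 0.2, 0.3]
width: 0.0553
grip_force: 0.0
```

Call:
servo_tool(
  commands=[
    [2,-3.5,-48,0,0,-1,-0.3],
    [2,-3.5,-80,0,0,-1,-0.3],
    [2,-3.5,-96,0,0,-1,-0.3],
    [2,-3.5,-96,0,0,-1,-0.3],
    [2,-3.5,-96,0,0,-1,1],
    [2,-3.5,-96,0,0,-1,1],
    [2,-3.5,-96,0,0,-1,1],
    [2,-3.5,-96,0,0,-1,1],
    [2,-3.5,-96,0,0,-1,1],
    [2,-3.5,-70,0,0,-1,1],
    [2,-3.5,20,0,0,-1,1],
    [2,-3.5,50,0,0,-1,1],
  ],
)

```text
t: 3.8
eef_pos: [0.4553, -0.1782, 0.1311]
ee_rot: [-3.141, 0.0, 0.021]
ft_force: [1.0, -1.1, -0.8]
width: 0.0231
grip_force: 59.3
```

Call:
servo_tool(
  commands=[
    [0,0,20,0,0,8,1],
    [10,40,20,0,0,16,1],
    [20,80,20,0,0,24,1],
    [30,115,20,0,0,32,1],
    [40,150,20,0,0,40,1],
    [50,180,20,0,0,48,1],
    [60,210,20,0,0,56,1],
    [70,240,20,0,0,64,1],
    [80,270,20,0,0,72,1],
    [90,290,20,0,0,80,1],
    [96,306,20,0,0,88,1],
    [96,306,20,0,0,96,1],
  ],
)

```text
t: 5.0
eef_pos: [0.5527, 0.1297, 0.15]
ee_rot: [3.139, -0.0, 1.705]
ft_force: [-0.0, -0.4, 0.3]
width: 0.023
grip_force: 59.3
```

Call:
servo_tool(
  commands=[
    [0,0,0,0,0,8,1],
    [0,0,0,0,0,16,1],
    [0,0,0,0,0,24,1],
    [0,0,0,0,0,32,1],
    [0,0,0,0,0,40,1],
    [0,0,0,0,0,48,1],
    [0,0,0,0,0,56,1],
    [0,0,0,0,0,64,1],
    [0,0,0,0,0,72,1],
    [0,0,0,0,0,80,1],
    [0,0,0,0,0,81,1],
    [0,0,0,0,0,81,1],
  ],
)

```text
t: 6.2
eef_pos: [0.5519, 0.1276, 0.1496]
ee_rot: [3.141, 0.001, 3.107]
ft_force: [-0.4, -0.7, -0.5]
width: 0.0232
grip_force: 59.3
```

```bash
python3 - <<'E'
from h import *
im=shot("top","a.png");st()
a=im[150:280,250:370];b=shot("scene")[130:260,220:400]
a=cv2.resize(a,(480,520),interpolation=cv2.INTER_CUBIC);b=cv2.resize(b,None,fx=4,fy=4,interpolation=cv2.INTER_CUBIC)
cv2.imwrite("pics/a1.png",cv2.cvtColor(b,cv2.COLOR_RGB2BGR))
E
```

```text
6.25 [0.5519 0.1276 0.1495] [3.141e+00 1.000e-03 3.107e+00] [ 0.1 -0.2 -0.9] 0.0234 59.3019181482623 [ 0.1   0.42 -0.18  0.97 -0.    0.13]
```

View pics/a1.png

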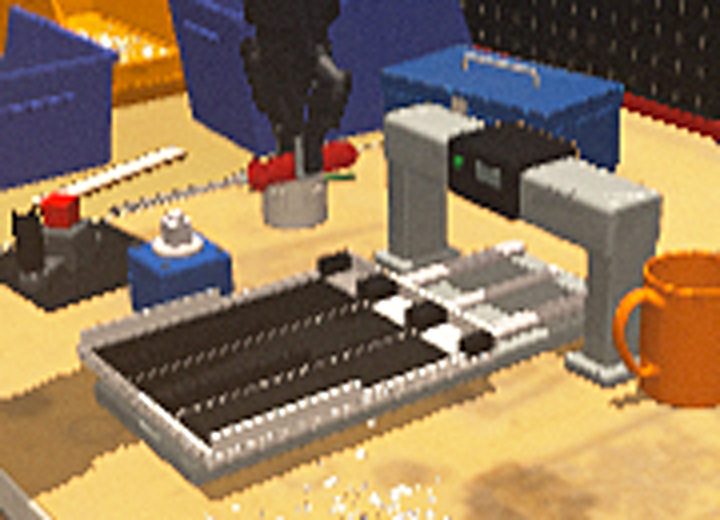

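The driver is held level at (300,165) in the crop, with its butt towards the head. Lowering and releasing.

Call:
servo_tool(
  commands=[
    [0,0,-40,0,0,0.5,1],
    [0,0,-70,0,0,0.5,1],
    [0,0,-90,0,0,0.5,1],
    [0,0,-107,0,0,0.5,1],
    [0,0,-107,0,0,0.5,1],
    [0,0,-107,0,0,0.5,0],
    [0,0,-107,0,0,0.5,0],
    [0,0,-107,0,0,0.5,0],
    [0,0,-107,0,0,0.5,0],
    [0,0,-70,0,0,0.5,-0.1],
    [0,0,-20,0,0,0.5,-0.3],
    [0,0,0,0,0,0.5,-0.3],
  ],
)

```text
t: 7.5
eef_pos: [0.5537, 0.1278, 0.1533]
ee_rot: [3.141, 0.005, 3.119]
ft_force: [0.0, 0.7, 0.1]
width: 0.0553
grip_force: 0.0
```

Call:
servo_tool(
  commands=[
    [-5,-35,0,0,0,-8,-0.3],
    [-10,-70,0,0,0,-16,-0.3],
    [-15,-105,0,0,0,-24,-0.3],
    [-20,-140,0,0,0,-32,-0.3],
    [-25,-175,0,0,0,-40,-0.3],
    [-30,-210,0,0,0,-48,-0.3],
    [-35,-245,0,0,0,-56,-0.3],
    [-45,-280,0,0,0,-64,-0.3],
    [-55,-315,-10,0,0,-72,-0.3],
    [-60,-350,-20,0,0,-80,-0.3],
    [-65,-380,-30,0,0,-88,-0.3],
    [-69,-399,-50,0,0,-96,-0.3],
  ],
)

```text
t: 8.7
eef_pos: [0.4832, -0.2744, 0.0998]
ee_rot: [3.139, 0.002, 1.436]
ft_force: [-0.1, 0.5, 0.4]
width: 0.0557
grip_force: 0.0
```

Call:
servo_tool(
  commands=[
    [0,0,0,0,0,-8,-0.3],
    [0,0,0,0,0,-16,-0.3],
    [0,0,0,0,0,-24,-0.3],
    [0,0,0,0,0,-32,-0.3],
    [0,0,0,0,0,-40,-0.3],
    [0,0,0,0,0,-48,-0.3],
    [0,0,0,0,0,-56,-0.3],
    [0,0,0,0,0,-64,-0.3],
    [0,0,0,0,0,-72,-0.3],
    [0,0,0,0,0,-80,-0.3],
    [0,0,0,0,0,-88,-0.3],
    [0,0,0,0,0,-94,-0.3],
  ],
)

```text
t: 9.9
eef_pos: [0.4828, -0.2715, 0.0992]
ee_rot: [3.141, -0.0, -0.203]
ft_force: [0.9, 0.3, -0.3]
width: 0.0555
grip_force: 0.0
```

```bash
python3 - <<'E'
from h import *
drivers("scene",(180,160,450,330));drivers("top",(190,150,470,265),.048);st()
im=shot("top")
a=cv2.resize(im[140:280,190:460],None,fx=2.9,fy=2.9,interpolation=cv2.INTER_CUBIC);cv2.imwrite("pics/b1.png",cv2.cvtColor(a,cv2.COLOR_RGB2BGR))
E
```

```text
scene red 79 px [400.3 162.8] ctr [1.2049 0.2334] mean [1.205  0.2359] len 0.122 ang 86.0
scene red 69 px [234.7 182.3] ctr [0.5106 0.5082] mean [0.5091 0.5046] len 0.093 ang 66.4
scene red 170 px [296.4 201.3] ctr [0.6    0.1955] mean [0.6005 0.1955] len 0.127 ang 7.6
scene red 392 px [394.5 308.5] ctr [ 0.4566 -0.3955] mean [ 0.4537 -0.3957] len 0.111 ang 5.0
scene grn 296 px [364. 276.] ctr [ 0.4858 -0.2713] mean [ 0.4829 -0.2707] len 0.106 ang -12.2
top red 195 px [288.1 208.3] ctr [0.5537 0.1286] mean [0.5525 0.1287] len 0.093 ang -2.0
top red 73 px [203.5 237.5] ctr [0.4642 0.405 ] mean [0.464  0.4037] len 0.033 ang 78.8
top grn 72 px [406.8 234. ] ctr [ 0.4589 -0.2569] mean [ 0.4574 -0.2566] len 0.05 ang -11.1
10.0 [ 0.4828 -0.2715  0.0992] [ 3.141 -0.    -0.199] [-0.3  0.1 -0.4] 0.0557 0.0 [-0.64  0.45 -0.28  0.84 -0.    2.7 ]
```

View pics/b1.png

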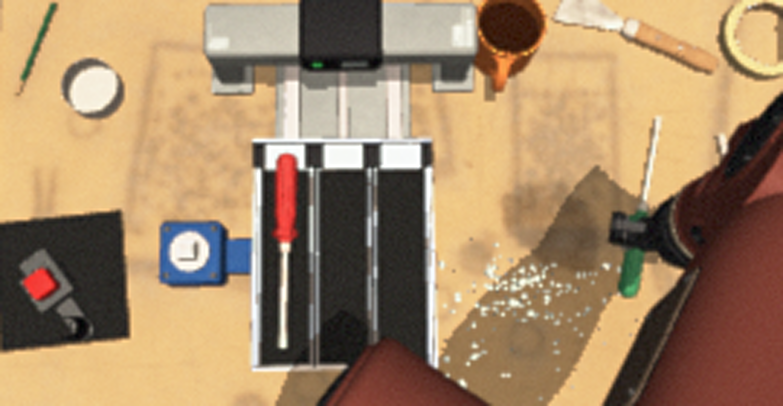

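The red driver lies straight in the left lane, with its handle at (286,198) in the crop and its butt between the cheeks. Green is unmoved. Picking it now.

Call:
servo_tool(
  commands=[
    [2,0,-48,0,0,0,-0.3],
    [2,0,-80,0,0,0,-0.3],
    [2,0,-96,0,0,0,-0.3],
    [2,0,-96,0,0,0,-0.3],
    [2,0,-96,0,0,0,1],
    [2,0,-96,0,0,0,1],
    [2,0,-96,0,0,0,1],
    [2,0,-96,0,0,0,1],
    [2,0,-96,0,0,0,1],
    [2,0,-70,0,0,0,1],
    [2,0,-20,0,0,0,1],
    [2,0,30,0,0,0,1],
  ],
)

```text
t: 11.25
eef_pos: [0.4844, -0.2711, 0.1309]
ee_rot: [-3.141, 0.0, -0.197]
ft_force: [0.6, -0.8, -0.3]
width: 0.0234
grip_force: 59.0
```

Call:
servo_tool(
  commands=[
    [0,0,20,0,0,8,1],
    [5,35,20,0,0,16,1],
    [10,70,20,0,0,24,1],
    [15,105,20,0,0,32,1],
    [20,140,20,0,0,40,1],
    [30,175,20,0,0,48,1],
    [40,210,20,0,0,56,1],
    [50,245,20,0,0,64,1],
    [55,280,20,0,0,72,1],
    [60,310,20,0,0,80,1],
    [65,332,20,0,0,88,1],
    [65,332,20,0,0,96,1],
  ],
)

```text
t: 12.45
eef_pos: [0.5504, 0.0633, 0.1499]
ee_rot: [3.14, -0.001, 1.488]
ft_force: [-0.8, -1.1, -1.6]
width: 0.0234
grip_force: 58.9
```

Call:
servo_tool(
  commands=[
    [0,0,0,0,0,8,1],
    [0,0,0,0,0,16,1],
    [0,0,0,0,0,24,1],
    [0,0,0,0,0,32,1],
    [0,0,0,0,0,40,1],
    [0,0,0,0,0,48,1],
    [0,0,0,0,0,56,1],
    [0,0,0,0,0,64,1],
    [0,0,0,0,0,72,1],
    [0,0,0,0,0,80,1],
    [0,0,0,0,0,88,1],
    [0,0,0,0,0,94,1],
  ],
)

```text
t: 13.65
eef_pos: [0.5501, 0.0606, 0.15]
ee_rot: [-3.142, 0.002, 3.125]
ft_force: [0.0, 0.2, 0.2]
width: 0.0237
grip_force: 58.9
```

Call:
servo_tool(
  commands=[
    [0,0,0,0,0,0,1],
    [0,0,0,0,0,0,1],
  ],
)

```text
t: 13.85
eef_pos: [0.55, 0.0606, 0.1496]
ee_rot: [3.142, 0.001, 3.116]
ft_force: [0.7, -0.1, -0.8]
width: 0.0233
grip_force: 58.9
```

Call:
servo_tool(
  commands=[
    [0,1,-40,0,0,0,1],
    [0,1,-70,0,0,0,1],
    [0,1,-90,0,0,0,1],
    [0,1,-107,0,0,0,1],
    [0,1,-107,0,0,0,1],
    [0,1,-107,0,0,0,0],
    [0,1,-107,0,0,0,0],
    [0,1,-107,0,0,0,0],
    [0,1,-107,0,0,0,0],
    [0,1,-70,0,0,0,-0.1],
    [0,1,-20,0,0,0,-0.3],
    [0,1,0,0,0,0,-0.3],
  ],
)

```text
t: 15.05
eef_pos: [0.5516, 0.0615, 0.1533]
ee_rot: [-3.142, 0.005, 3.119]
ft_force: [1.3, -0.4, 0.3]
width: 0.0551
grip_force: 0.0
```

```bash
python3 - <<'E'
from h import *
drivers("scene",(220,180,450,330));drivers("top",(190,150,470,265),.048);drivers("top",(420,150,470,265),.012);st()
E
```

```text
scene red 59 px [234.6 182.8] ctr [0.5062 0.4996] mean [0.5064 0.5002] len 0.072 ang 68.6
scene red 161 px [296.5 201.3] ctr [0.6013 0.1951] mean [0.6006 0.195 ] len 0.124 ang 5.9
scene red 394 px [394.5 308.5] ctr [ 0.4566 -0.3954] mean [ 0.4539 -0.3957] len 0.111 ang 4.9
scene grn 136 px [307.2 208. ] ctr [0.5966 0.1265] mean [0.5983 0.1266] len 0.115 ang 3.2
top red 184 px [445.8 235.2] ctr [ 0.4522 -0.3831] mean [ 0.4501 -0.3833] len 0.095 ang 3.5
top red 71 px [203.4 237.5] ctr [0.4643 0.4051] mean [0.4641 0.4041] len 0.033 ang 79.5
top red 182 px [445.8 235.1] ctr [ 0.4547 -0.3958] mean [ 0.453  -0.3959] len 0.098 ang 3.5
15.2 [0.5509 0.0616 0.1505] [3.142e+00 3.000e-03 3.119e+00] [ 1.1  0.4 -0.4] 0.0554 0.0 [-0.02  0.4  -0.21  0.95 -0.    0.  ]
```

Call:
servo_tool(
  commands=[
    [-5,-40,0,0,0,-8,-0.3],
    [-10,-80,0,0,0,-16,-0.3],
    [-15,-120,0,0,0,-24,-0.3],
    [-25,-160,0,0,0,-32,-0.3],
    [-35,-200,0,0,0,-40,-0.3],
    [-45,-240,0,0,0,-48,-0.3],
    [-55,-280,0,0,0,-56,-0.3],
    [-65,-320,0,0,0,-64,-0.3],
    [-75,-360,-10,0,0,-72,-0.3],
    [-85,-400,-20,0,0,-80,-0.3],
    [-95,-440,-30,0,0,-88,-0.3],
    [-95,-457,-50,0,0,-96,-0.3],
  ],
)

```text
t: 16.4
eef_pos: [0.4534, -0.3989, 0.0979]
ee_rot: [3.141, 0.001, 1.434]
ft_force: [1.5, -0.3, -0.3]
width: 0.0554
grip_force: 0.0
```

Call:
servo_tool(
  commands=[
    [0,0,0,0,0,-8,-0.3],
    [0,0,0,0,0,-16,-0.3],
    [0,0,0,0,0,-24,-0.3],
    [0,0,0,0,0,-32,-0.3],
    [0,0,0,0,0,-40,-0.3],
    [0,0,0,0,0,-48,-0.3],
    [0,0,0,0,0,-56,-0.3],
    [0,0,0,0,0,-64,-0.3],
    [0,0,0,0,0,-72,-0.3],
    [0,0,0,0,0,-77,-0.3],
    [0,0,0,0,0,-77,-0.3],
    [0,0,0,0,0,-77,-0.3],
  ],
)

```text
t: 17.6
eef_pos: [0.4543, -0.3949, 0.0979]
ee_rot: [-3.14, 0.001, 0.102]
ft_force: [-1.0, 0.2, -0.0]
width: 0.0555
grip_force: 0.0
```

```bash
python3 - <<'E'
from h import *
drivers("scene",(320,200,450,330));drivers("top",(220,150,370,265),.048);st()
E
```

```text
scene red 400 px [394.7 308.4] ctr [ 0.4566 -0.3954] mean [ 0.4543 -0.3956] len 0.111 ang 5.0
top red 195 px [288.1 208.3] ctr [0.5537 0.1286] mean [0.5525 0.1287] len 0.093 ang -2.0
top grn 183 px [308.  208.4] ctr [0.5519 0.0631] mean [0.5505 0.0632] len 0.093 ang -2.1
17.7 [ 0.4545 -0.3951  0.0983] [-3.141e+00  1.000e-03  1.010e-01] [-0.6 -0.1 -0.7] 0.0551 0.0 [-0.84  0.54 -0.14  0.9  -0.    2.2 ]
```

Call:
servo_tool(
  commands=[
    [1,0,-48,0,0,0,-0.3],
    [1,0,-80,0,0,0,-0.3],
    [1,0,-95,0,0,0,-0.3],
    [1,0,-95,0,0,0,-0.3],
    [1,0,-95,0,0,0,1],
    [1,0,-95,0,0,0,1],
    [1,0,-95,0,0,0,1],
    [1,0,-95,0,0,0,1],
    [1,0,-95,0,0,0,1],
    [1,0,-70,0,0,0,1],
    [1,0,-20,0,0,0,1],
    [1,0,30,0,0,0,1],
  ],
)

```text
t: 18.9
eef_pos: [0.4553, -0.395, 0.1305]
ee_rot: [-3.141, 0.001, 0.1]
ft_force: [0.3, -0.6, -1.1]
width: 0.0234
grip_force: 59.2
```

Call:
servo_tool(
  commands=[
    [0,0,20,0,0,8,1],
    [10,35,20,0,0,16,1],
    [20,70,20,0,0,24,1],
    [30,105,20,0,0,32,1],
    [40,140,20,0,0,40,1],
    [50,175,20,0,0,48,1],
    [60,215,20,0,0,56,1],
    [70,255,20,0,0,64,1],
    [80,295,20,0,0,72,1],
    [90,335,20,0,0,80,1],
    [94,375,20,0,0,88,1],
    [94,391,20,0,0,96,1],
  ],
)

```text
t: 20.1
eef_pos: [0.5502, -0.0012, 0.1497]
ee_rot: [3.14, -0.0, 1.784]
ft_force: [-0.6, -0.0, -0.9]
width: 0.0231
grip_force: 59.1
```

Call:
servo_tool(
  commands=[
    [0,0,0,0,0,8,1],
    [0,0,0,0,0,16,1],
    [0,0,0,0,0,24,1],
    [0,0,0,0,0,32,1],
    [0,0,0,0,0,40,1],
    [0,0,0,0,0,48,1],
    [0,0,0,0,0,56,1],
    [0,0,0,0,0,64,1],
    [0,0,0,0,0,72,1],
    [0,0,0,0,0,77,1],
    [0,0,0,0,0,77,1],
    [0,0,0,0,0,77,1],
  ],
)

```text
t: 21.3
eef_pos: [0.5499, -0.0044, 0.1494]
ee_rot: [-3.142, 0.001, 3.116]
ft_force: [0.4, 1.0, -0.3]
width: 0.0232
grip_force: 59.1
```

Call:
servo_tool(
  commands=[
    [0,0,-40,0,0,0,1],
    [0,0,-70,0,0,0,1],
    [0,0,-90,0,0,0,1],
    [0,0,-107,0,0,0,1],
    [0,0,-107,0,0,0,1],
    [0,0,-107,0,0,0,0],
    [0,0,-107,0,0,0,0],
    [0,0,-107,0,0,0,0],
    [0,0,-107,0,0,0,0],
    [0,0,-70,0,0,0,-0.1],
    [0,0,-20,0,0,0,-0.3],
    [0,0,0,0,0,0,-0.3],
  ],
)

```text
t: 22.5
eef_pos: [0.5516, -0.0046, 0.1532]
ee_rot: [-3.141, 0.005, 3.119]
ft_force: [1.4, 0.2, -0.4]
width: 0.0557
grip_force: 0.0
```

Call:
servo_tool(
  commands=[
    [-8,40,0,0,0,5,-0.3],
    [-16,80,0,0,0,10,-0.3],
    [-24,120,0,0,0,15,-0.3],
    [-32,160,0,0,0,20,-0.3],
    [-40,200,0,0,0,25,-0.3],
    [-50,240,0,0,0,30,-0.3],
    [-60,270,0,0,0,35,-0.3],
    [-70,290,0,0,0,40,-0.3],
    [-80,300,0,0,0,44,-0.3],
    [-88,302,0,0,0,47,-0.3],
    [-88,302,0,0,0,47,-0.3],
  ],
)

```text
t: 23.6
eef_pos: [0.4608, 0.2981, 0.1491]
ee_rot: [3.141, -0.0, -2.342]
ft_force: [-0.1, 0.1, 0.1]
width: 0.0554
grip_force: 0.0
```

```bash
python3 - <<'E'
from h import *
drivers("top",(220,150,370,265),.048);st()
im=shot("top");s=shot("scene")
r,_=masks(im)
for a,c,p in blobs(r,(170,200,240,275)): print("boss",a,c,ray("top",c,.068)[:2],cv2.minAreaRect(p.astype(np.float32)))
r,_=masks(s)
for a,c,p in blobs(r,(215,160,260,205)): print("bossS",a,c,ray("scene",c,.058)[:2])
a=cv2.resize(im[195:275,180:360],None,fx=4.4,fy=4.4,interpolation=cv2.INTER_CUBIC);b=cv2.resize(s[150:210,180:360],None,fx=4.4,fy=4.0,interpolation=cv2.INTER_CUBIC)
cv2.imwrite("pics/c1.png",cv2.cvtColor(np.vstack([a,b]),cv2.COLOR_RGB2BGR))
E
```

```text
top red 191 px [328.  207.6] ctr [ 0.5518 -0.0029] mean [ 0.5513 -0.0029] len 0.097 ang -0.6
top red 193 px [288.  208.3] ctr [0.5537 0.1287] mean [0.5525 0.1288] len 0.093 ang -2.0
top grn 179 px [307.9 208.3] ctr [0.5519 0.0633] mean [0.5506 0.0633] len 0.093 ang -2.5
23.65 [0.4616 0.2978 0.1492] [-3.141  0.    -2.345] [0.6 0.3 0.8] 0.0554 0.0 [ 0.44  0.39 -0.23  0.95 -0.   -0.36]
bossS 68 [234.69117647 182.25      ] [0.46236393 0.39703435]
```

View pics/c1.png

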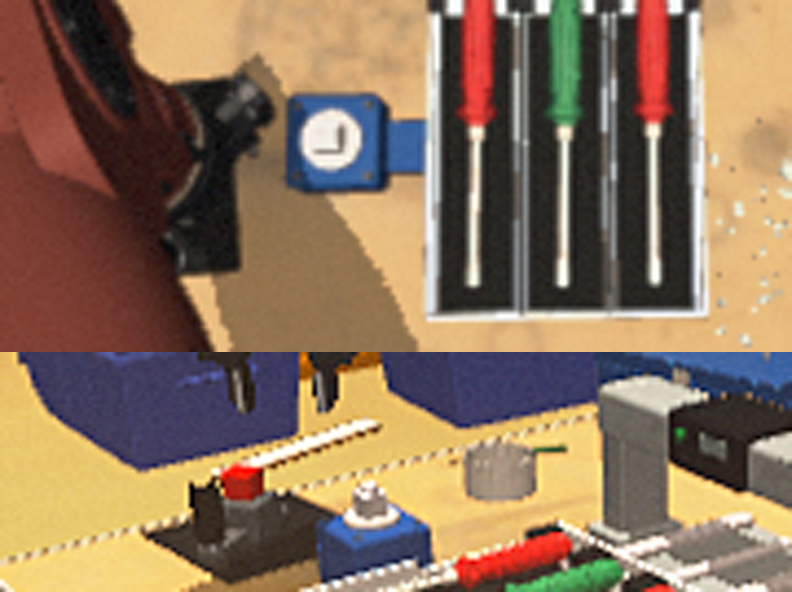

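All three drivers lie properly in their lanes: the top view gives x offsets of about 62 mm and a 66 mm pitch. The crank is unmoved, with its boss at (242,480) in the crop, and the shaft is square to the case. Grasping the boss now.

Call:
servo_tool(
  commands=[
    [0,50,0,0,0,0,-0.3],
    [1,99,0,0,0,0,-0.3],
    [1,99.5,-40,0,0,0,-0.3],
    [1,99.5,-80,0,0,0,-0.3],
    [1,99.5,-104,0,0,0,-0.3],
    [1,99.5,-104,0,0,0,-0.3],
    [1,99.5,-104,0,0,0,1],
    [1,99.5,-104,0,0,0,1],
    [1,99.5,-104,0,0,0,1],
    [1,99.5,-104,0,0,0,1],
    [1,99.5,-104,0,0,0,1],
  ],
)

```text
t: 24.85
eef_pos: [0.4643, 0.3977, 0.0469]
ee_rot: [-3.14, 0.004, -2.345]
ft_force: [0.9, -1.1, 7.2]
width: 0.0271
grip_force: 59.7
```

Call:
servo_tool(
  commands=[
    [0,0,30,0,0,0,1],
    [0,0,70,0,0,0,1],
    [0,0,110,0,0,0,1],
    [0,0,115,0,0,0,1],
    [0,0,115,0,0,-8,1],
    [0,0,115,0,0,-16,1],
    [0,0,115,0,0,-24,1],
    [0,0,115,0,0,-32,1],
    [0,0,115,0,0,-40,1],
    [0,0,115,0,0,-47,1],
    [0,0,115,0,0,-47,1],
  ],
)

```text
t: 25.95
eef_pos: [0.4623, 0.3968, 0.1593]
ee_rot: [-3.141, -0.001, 3.117]
ft_force: [0.5, -0.5, -2.9]
width: 0.0269
grip_force: 60.0
```

```bash
python3 - <<'E'
from h import *
st()
s=shot("scene");im=shot("top")
for z,P in((.098,(.4915,.2305,.098)),(.07,(.4915,.2305,.07))): print((proj("scene",P)-[225,150])*8,(proj("top",P)-[235,205])*8)
a=cv2.resize(s[150:210,215:290],None,fx=8,fy=8,interpolation=cv2.INTER_CUBIC)[:, :400+200]
cv2.imwrite("pics/d1.png",cv2.cvtColor(a,cv2.COLOR_RGB2BGR))
# shaft side/white collar in top: bright low-saturation pixels near
h=cv2.cvtColor(im,cv2.COLOR_RGB2HSV);m=(h[...,1]<60)&(h[...,2]>130)
for A,c,p in blobs(m,(240,212,270,242),10):
    (cx,cy),r=cv2.minEnclosingCircle(p.astype(np.float32));print("collar",A,c,cx,cy,r,ray("top",(cx,cy),.074)[:2])
print((proj("scene",(.4915,.2305,.098))-[215,150])*8)
E
```

```text
25.95 [0.4623 0.3968 0.1593] [-3.141e+00 -1.000e-03  3.117e+00] [ 0.5 -0.5 -2.9] 0.0269 59.99433430843055 [ 0.59  0.5  -0.03  1.04  0.    0.61]
[305.10222722 268.30262274] [156.83123473 168.28498739]
[310.12409148 328.86633949] [167.99120097 175.38506372]
collar 154 [254.68181818 226.31818182] 254.72579956054688 226.31451416015625 7.11301326751709 [0.49314109 0.23394005]
[385.10222722 268.30262274]
```

View pics/d1.png

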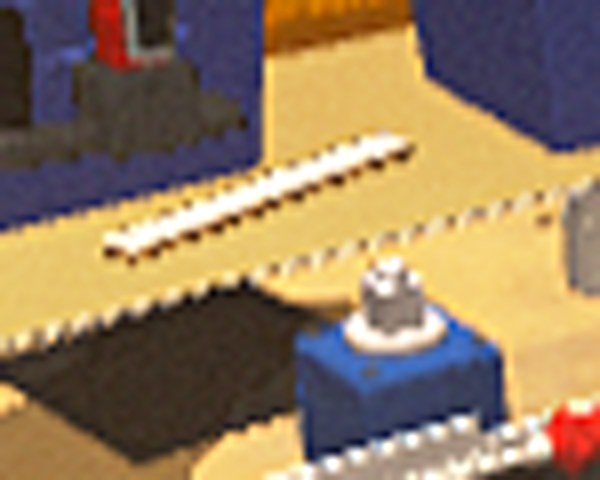

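The shaft top shows at (390,262) and the collar at (393,333) in the scene crop, a few crop pixels off my prediction. I'll triangulate the collar across both views.

```bash
python3 - <<'E'
from h import *
im=shot("top");s=shot("scene")
def whites(I,box,vmin):
    h=cv2.cvtColor(I,cv2.COLOR_RGB2HSV);m=(h[...,1]<70)&(h[...,2]>vmin)
    return max(blobs(m,box,5),key=lambda b:b[0])
A,c,p=whites(s,(255,178,276,196),120)
print("scene",A,c,p.min(0),p.max(0))
for y in range(181,195): print(y,[int(v) for v in cv2.cvtColor(s,cv2.COLOR_RGB2GRAY)[y,254:276]])
A2,c2,p2=whites(im,(240,212,270,242),130);print("top",c2,p2.min(0),p2.max(0))
print("gray top");g=cv2.cvtColor(im,cv2.COLOR_RGB2GRAY)
for y in range(216,237): print(y,[int(v) for v in g[y,243:268]])
for P in((.4932,.234,.072),(.4915,.2305,.07),(.4925,.232,.098),(.4932,.234,.098),(.4932,.234,.092)): print(P,proj("scene",P),proj("top",P))
E
```

```text
scene 98 [263.91836735 188.75510204] [258. 182.] [272. 194.]
181 [219, 200, 142, 210, 225, 202, 177, 229, 200, 215, 214, 213, 213, 214, 214, 212, 213, 211, 215, 212, 212, 215]
182 [239, 185, 185, 221, 218, 214, 219, 188, 236, 234, 250, 219, 214, 215, 214, 211, 216, 213, 215, 217, 213, 216]
183 [227, 207, 219, 215, 214, 215, 220, 168, 232, 253, 252, 175, 203, 210, 212, 212, 214, 209, 212, 211, 214, 211]
184 [217, 217, 215, 214, 212, 215, 217, 244, 148, 208, 180, 119, 250, 235, 215, 210, 213, 214, 211, 213, 213, 217]
185 [217, 215, 217, 216, 219, 215, 170, 219, 246, 255, 180, 128, 219, 199, 213, 210, 211, 211, 212, 211, 212, 209]
186 [226, 218, 219, 214, 214, 214, 126, 113, 232, 243, 166, 134, 121, 152, 217, 210, 210, 212, 214, 213, 212, 213]
187 [174, 177, 163, 162, 155, 207, 131, 108, 103, 120, 121, 133, 133, 139, 159, 197, 216, 216, 210, 213, 210, 211]
188 [95, 110, 105, 102, 86, 146, 167, 117, 115, 122, 131, 143, 135, 129, 193, 155, 170, 219, 217, 214, 213, 212]
189 [57, 80, 100, 103, 127, 240, 191, 115, 119, 130, 133, 135, 136, 127, 227, 234, 145, 173, 209, 219, 216, 216]
190 [60,
[... 2791 characters left out ...]
, 89, 94, 93, 94, 94, 96, 103, 102, 99, 95, 96, 96, 97, 93, 105, 105, 86, 76, 40, 37]
235 [169, 139, 88, 89, 104, 100, 96, 91, 93, 97, 96, 93, 96, 100, 93, 93, 95, 99, 99, 105, 104, 78, 74, 38, 34]
236 [180, 168, 101, 84, 93, 90, 85, 86, 86, 88, 85, 87, 87, 85, 89, 90, 88, 89, 87, 86, 89, 84, 68, 36, 41]
(0.4932, 0.234, 0.072) [263.64222102 190.13259301] [254.80666484 226.35964368]
(0.4915, 0.2305, 0.07) [263.76551144 191.10829244] [255.99890012 226.92313296]
(0.4925, 0.232, 0.098) [263.17437984 183.33657437] [254.12475431 225.72939382]
(0.4932, 0.234, 0.098) [263.05989659 183.11418823] [253.48529729 225.52328395]
(0.4932, 0.234, 0.092) [263.19517356 184.74459985] [253.79538202 225.71955211]
```

The collar triangulates to about (0.494, 0.234). I'll move the crank over the shaft and lower it to just above, then feel for the fit.

Call:
servo_tool(
  commands=[
    [6,-40,0,0,0,0,1],
    [14,-80,0,0,0,0,1],
    [22,-120,0,0,0,0,1],
    [31,-155,0,0,0,0,1],
    [31,-163.5,0,0,0,0,1],
    [31,-163.5,0,0,0,0,1],
    [31,-163.5,-12,0,0,0,1],
    [31,-163.5,-17,0,0,0,1],
    [31,-163.5,-20,0,0,0,1],
    [31,-163.5,-22,0,0,0,1],
  ],
)

```text
t: 27.15
eef_pos: [0.4932, 0.2342, 0.1372]
ee_rot: [-3.141, -0.001, 3.12]
ft_force: [-0.1, 0.3, -3.2]
width: 0.0271
grip_force: 60.2
```

```bash
python3 - <<'E'
from h import *
st();s=shot("scene")
a=cv2.resize(s[130:200,225:305],None,fx=7,fy=7,interpolation=cv2.INTER_CUBIC)
cv2.imwrite("pics/e1.png",cv2.cvtColor(a,cv2.COLOR_RGB2BGR))
E
```

```text
27.15 [0.4932 0.2342 0.1372] [-3.141e+00 -1.000e-03  3.120e+00] [-0.1  0.3 -3.2] 0.0271 60.23809727223124 [ 0.31  0.4  -0.25  0.92  0.    0.33]
```

View pics/e1.png

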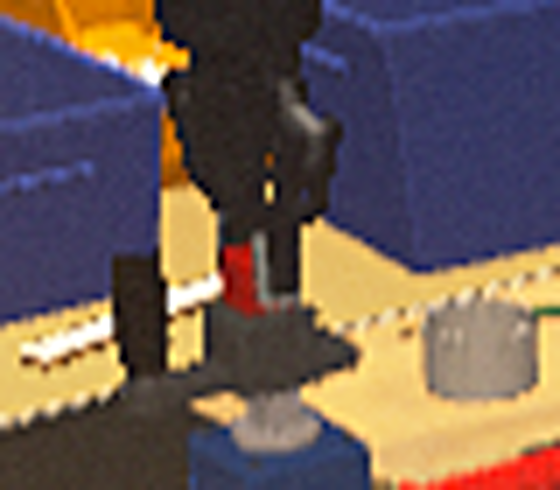

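The hub hangs level, roughly centred above the shaft at (275,405) in the crop, with the crank handle pointing towards the robot. Lowering gently.

Call:
servo_tool(
  commands=[
    [0,0,-3,0,0,0,1],
    [0,0,-6,0,0,0,1],
    [0,0,-9,0,0,0,1],
    [0,0,-10,0,0,0,1],
    [0,0,-10,0,0,0,1],
  ],
)

```text
t: 27.7
eef_pos: [0.4943, 0.2336, 0.1279]
ee_rot: [3.142, 0.001, 3.119]
ft_force: [3.3, 0.4, -3.9]
width: 0.0275
grip_force: 59.9
```

Call:
servo_tool(
  commands=[
    [1.5,0,0,0,0,0,1],
    [1.5,0,-4,0,0,0,1],
    [1.5,0,-8,0,0,0,1],
    [1.5,0,-12,0,0,0,1],
    [1.5,0,-15,0,0,0,1],
    [1.5,0,-15,0,0,0,1],
  ],
)

```text
t: 28.3
eef_pos: [0.4951, 0.2335, 0.113]
ee_rot: [-3.142, -0.0, 3.119]
ft_force: [-1.1, -0.7, 1.9]
width: 0.027
grip_force: 60.9
```

Call:
servo_tool(
  commands=[
    [0,0,0,0,0,0,-0.3],
    [0,0,0,0,0,0,-0.3],
    [0,0,0,0,0,0,-0.3],
    [0,0,35,0,0,0,-0.3],
    [0,0,70,0,0,0,-0.3],
    [-30,0,70,0,0,0,-0.3],
    [-60,1,70,0,0,0,-0.3],
    [-60,1,70,0,0,0,-0.3],
    [-60,1,70,0,0,0,-0.3],
  ],
)

```text
t: 29.2
eef_pos: [0.4354, 0.2348, 0.1833]
ee_rot: [3.141, 0.001, 3.119]
ft_force: [0.3, 0.4, -0.3]
width: 0.0556
grip_force: 0.0
```

```bash
python3 - <<'E'
from h import *
st();s=shot("scene");im=shot("top")
r,_=masks(s)
for a,c,p in blobs(r,(240,150,285,196)): print("bossS",a,c,ray("scene",c,.122)[:2],ray("scene",c,.126)[:2])
r,_=masks(im)
for a,c,p in blobs(r,(235,205,275,245),5): print("bossT",a,c,ray("top",c,.134)[:2])
a=cv2.resize(s[130:205,215:305],None,fx=5,fy=5,interpolation=cv2.INTER_CUBIC);b=cv2.resize(im[190:265,220:290],None,fx=5,fy=5,interpolation=cv2.INTER_CUBIC)
cv2.imwrite("pics/f1.png",cv2.cvtColor(np.hstack([a,b]),cv2.COLOR_RGB2BGR))
E
```

```text
29.2 [0.4354 0.2348 0.1833] [3.141e+00 1.000e-03 3.119e+00] [ 0.3  0.4 -0.3] 0.0556 0.0 [ 0.35  0.27 -0.32  0.98 -0.    0.37]
bossS 84 [262.20238095 176.23809524] [0.49373668 0.2370439 ] [0.48880625 0.22775617]
bossT 72 [251.29166667 224.66666667] [0.4921141  0.23479582]
```

View pics/f1.png

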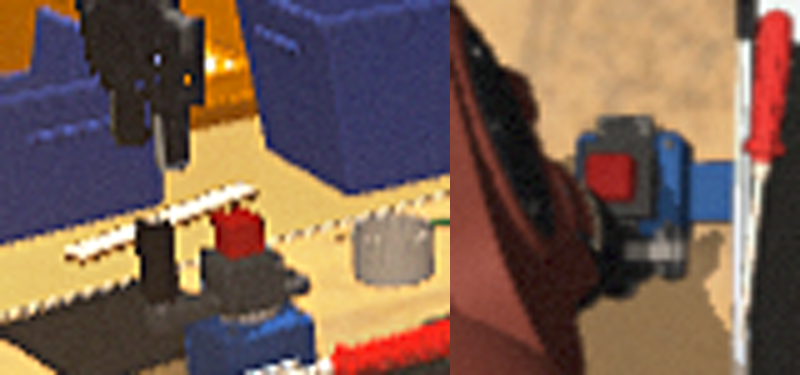

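The crank is seated: the hub sits on the case at (250,285) in the crop, with the boss above it, and TCP height implies the underside is at 70.5 mm. The handle stands below the gripper. Gripping it now.

Call:
servo_tool(
  commands=[
    [0,0,-35,0,0,0,-0.3],
    [0,0,-65,0,0,0,-0.3],
    [0,0,-72,0,0,0,-0.3],
    [0,0,-72,0,0,0,-0.3],
    [0,0,-72,0,0,0,1],
    [0,0,-72,0,0,0,1],
    [0,0,-72,0,0,0,1],
    [0,0,-72,0,0,0,1],
    [0,0,-72,0,0,0,1],
  ],
)

```text
t: 30.2
eef_pos: [0.4359, 0.2349, 0.1119]
ee_rot: [3.141, 0.002, 3.119]
ft_force: [-0.7, 0.6, 7.7]
width: 0.0234
grip_force: 59.0
```

Call:
servo_tool(
  commands=[
    [2.4,15.5,0,0,0,0,1],
    [8.7,29.7,0,0,0,0,1],
    [18.5,41.8,0,0,0,0,1],
    [31,50.9,0,0,0,0,1],
    [45.5,56.5,0,0,0,0,1],
    [61,58.2,0,0,0,0,1],
    [76.3,55.8,0,0,0,0,1],
    [90.5,49.5,0,0,0,0,1],
    [102.6,39.7,0,0,0,0,1],
    [111.7,27.2,0,0,0,0,1],
    [117.3,12.7,0,0,0,0,1],
    [119,-2.8,0,0,0,0,1],
  ],
)

```text
t: 31.4
eef_pos: [0.5581, 0.2333, 0.1129]
ee_rot: [3.137, 0.007, 3.119]
ft_force: [6.6, 5.5, 2.9]
width: 0.0232
grip_force: 59.8
```

```bash
python3 - <<'E'
from h import *
st();s=shot("scene");im=shot("top")
drivers("top",(275,150,340,265),.048)
r,_=masks(s)
for a,c,p in blobs(r,(240,150,285,196)): print("bossS",a,c)
E
```

```text
31.4 [0.5581 0.2333 0.1129] [3.137 0.007 3.119] [6.6 5.5 2.9] 0.0232 59.84447324182838 [ 0.27  0.52 -0.13  0.92  0.    0.3 ]
top red 175 px [283.6 200.9] ctr [0.5773 0.143 ] mean [0.5777 0.1429] len 0.094 ang -5.0
top red 191 px [327.9 202.3] ctr [ 0.5702 -0.0031] mean [ 0.5689 -0.0031] len 0.094 ang -1.9
top grn 177 px [307.9 202.6] ctr [0.5719 0.0628] mean [0.5697 0.0629] len 0.094 ang -2.2
bossS 85 [262.55294118 176.        ]
```

```bash
python3 - <<'E'
from h import *
s=shot("scene");im=shot("top")
a=cv2.resize(s[150:240,240:340],None,fx=4,fy=4,interpolation=cv2.INTER_CUBIC);b=cv2.resize(im[170:260,240:340],None,fx=4,fy=4,interpolation=cv2.INTER_CUBIC)
cv2.imwrite("pics/g1.png",cv2.cvtColor(np.hstack([a,b]),cv2.COLOR_RGB2BGR))
E
```

```text
(no output)
```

View pics/g1.png

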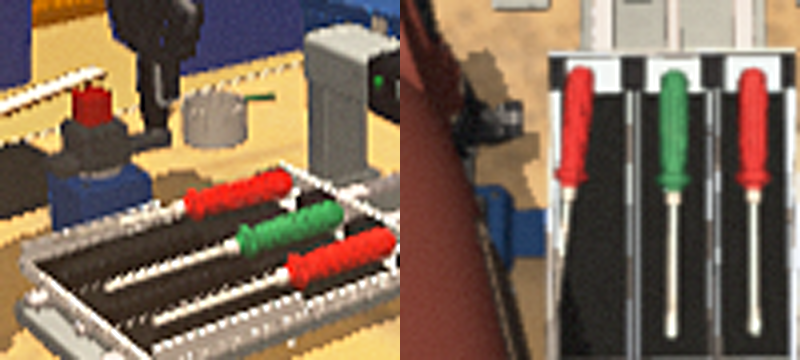

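```bash
python3 - <<'E'
from h import *
s=shot("scene");im=shot("top")
def get(n,I,box):
    return [(c,p) for m in masks(I) for a,c,p in blobs(m,box,60)]
T=get("top",im,(275,170,340,245));S=get("scene",s,(280,185,345,225))
def P(n):
    K,R,t=cam(n);return K@np.c_[R,t]
for c,_ in T:
  for d,_ in S:
    X=cv2.triangulatePoints(P("top"),P("scene"),c.reshape(2,1),d.reshape(2,1)).ravel();X=X[:3]/X[3]
    e=np.abs(proj("scene",X)-d).max()
    if e<2: print(np.round(c,1),np.round(d,1),np.round(X,4),round(e,2))
E
```

```text
[283.6 200.9] [299.  197.9] [0.5769 0.1429 0.0507] 0.07
[327.9 202.2] [324.5 213.4] [ 0.5693 -0.0035  0.0517] 0.31
[307.9 202.6] [312.1 206.1] [0.5702 0.0621 0.0519] 0.39
```

The knocked red driver still lies flat, at the same height as the others. It is about 14 mm off-centre and 5° askew in its lane, which is inside tolerance with the butt between the cheeks. I'll carry on winding.

Call:
servo_tool(
  commands=[
    [-7.3,-29.3,0,0,0,0,1],
    [-29.8,-50.7,0,0,0,0,1],
    [-60,-58,0,0,0,0,1],
    [-89.8,-49.2,0,0,0,0,1],
    [-111.2,-26.7,0,0,0,0,1],
    [-118.5,3.5,0,0,0,0,1],
  ],
)

```text
t: 32.35
eef_pos: [0.4369, 0.2342, 0.1123]
ee_rot: [-3.139, 0.005, 3.116]
ft_force: [22.7, -7.3, -10.1]
width: 0.0234
grip_force: 60.0
```

Call:
servo_tool(
  commands=[
    [0,0,0,0,0,0,1],
    [0,0,0,0,0,0,1],
  ],
)

```text
t: 32.55
eef_pos: [0.4376, 0.2365, 0.112]
ee_rot: [3.14, 0.004, 3.12]
ft_force: [4.7, 1.9, 3.4]
width: 0.0233
grip_force: 61.5
```

```bash
python3 - <<'E'
from h import *
st()
drivers("top",(275,150,340,265),.048)
E
```

```text
32.55 [0.4376 0.2365 0.112 ] [3.14  0.004 3.12 ] [4.7 1.9 3.4] 0.0233 61.4723846828565 [ 0.35  0.34 -0.42  0.8  -0.    0.37]
top red 173 px [283.7 195.1] ctr [0.5975 0.1426] mean [0.5972 0.1426] len 0.095 ang -5.1
top red 187 px [327.8 196.2] ctr [ 0.5903 -0.0036] mean [ 0.5893 -0.0036] len 0.094 ang -2.1
top grn 179 px [307.9 196.7] ctr [0.5921 0.0623] mean [0.5896 0.0624] len 0.094 ang -2.2
```

Call:
servo_tool(
  commands=[
    [9.8,29.8,0,0,0,0,1],
    [32.3,51.2,0,0,0,0,1],
    [62.5,58.5,0,0,0,0,1],
    [92.3,49.7,0,0,0,0,1],
    [113.7,27.2,0,0,0,0,1],
    [121,-3,0,0,0,0,1],
    [112.2,-32.8,0,0,0,0,1],
    [89.7,-54.2,0,0,0,0,1],
    [59.5,-61.5,0,0,0,0,1],
    [29.7,-52.7,0,0,0,0,1],
    [8.3,-30.2,0,0,0,0,1],
    [1,0,0,0,0,0,1],
  ],
)

```text
t: 33.8
eef_pos: [0.4367, 0.2335, 0.1119]
ee_rot: [-3.139, 0.003, 3.116]
ft_force: [19.3, -7.4, -6.0]
width: 0.0234
grip_force: 61.0
```

```bash
python3 - <<'E'
from h import *
st()
drivers("top",(275,150,340,265),.048);st()
E
```

```text
33.8 [0.4367 0.2335 0.1119] [-3.139e+00  3.000e-03  3.116e+00] [19.3 -7.4 -6. ] 0.0234 61.03424280881882 [ 0.35  0.34 -0.42  0.81 -0.    0.37]
top red 170 px [283.7 183.5] ctr [0.6352 0.1422] mean [0.6365 0.1421] len 0.096 ang -4.9
top red 170 px [327.5 184.7] ctr [ 0.6311 -0.0038] mean [ 0.6284 -0.0038] len 0.096 ang -1.3
top grn 173 px [307.9 185.1] ctr [0.631  0.0615] mean [0.6289 0.0616] len 0.092 ang -2.9
33.85 [0.4378 0.2379 0.1122] [3.141 0.005 3.118] [-0.2  0.3  3.1] 0.0232 62.03530674800277 [ 0.35  0.34 -0.42  0.8  -0.    0.38]
```

Call:
servo_tool(
  commands=[
    [8.8,29.8,0,0,0,0,1],
    [31.3,51.2,0,0,0,0,1],
    [61.5,58.5,0,0,0,0,1],
    [91.3,49.7,0,0,0,0,1],
    [112.7,27.2,0,0,0,0,1],
    [120,-3,0,0,0,0,1],
    [111.2,-32.8,0,0,0,0,1],
    [88.7,-54.2,0,0,0,0,1],
    [58.5,-61.5,0,0,0,0,1],
    [28.7,-52.7,0,0,0,0,1],
    [7.3,-30.2,0,0,0,0,1],
    [0,0,0,0,0,0,1],
  ],
)

```text
t: 35.05
eef_pos: [0.4366, 0.2336, 0.1119]
ee_rot: [-3.139, 0.003, 3.116]
ft_force: [19.1, -8.0, -7.1]
width: 0.0228
grip_force: 61.4
```

```bash
python3 - <<'E'
from h import *
drivers("top",(275,130,340,265),.048);drivers("scene",(280,160,370,240),.048);st()
E
```

```text
top red 142 px [283.6 173.7] ctr [0.6678 0.1422] mean [0.6699 0.142 ] len 0.08 ang -5.3
top red 150 px [327.4 174.4] ctr [ 0.6652 -0.0048] mean [ 0.6638 -0.0047] len 0.083 ang -1.3
top grn 138 px [307.8 175.5] ctr [0.6618 0.061 ] mean [0.6616 0.061 ] len 0.073 ang -3.0
scene red 151 px [322.7 190.6] ctr [0.6814 0.1457] mean [0.6815 0.1457] len 0.116 ang 0.3
scene red 175 px [348.8 204.8] ctr [6.746e-01 1.000e-04] mean [6.753e-01 2.000e-04] len 0.115 ang 4.7
scene grn 144 px [335.9 198.2] ctr [0.6759 0.0658] mean [0.6757 0.0658] len 0.111 ang 1.9
35.15 [0.4375 0.2369 0.1118] [3.141e+00 3.000e-03 3.120e+00] [ 3.1 -0.4  3.2] 0.0231 62.56790498737246 [ 0.35  0.34 -0.42  0.81 -0.    0.37]
```

Call:
servo_tool(
  commands=[
    [8.8,29.8,0,0,0,0,1],
    [31.3,51.2,0,0,0,0,1],
    [61.5,58.5,0,0,0,0,1],
    [91.3,49.7,0,0,0,0,1],
    [112.7,27.2,0,0,0,0,1],
    [120,-3,0,0,0,0,1],
    [111.2,-32.8,0,0,0,0,1],
    [88.7,-54.2,0,0,0,0,1],
    [58.5,-61.5,0,0,0,0,1],
    [28.7,-52.7,0,0,0,0,1],
    [7.3,-30.2,0,0,0,0,1],
    [1.9,-15.5,0,0,0,0,1],
  ],
)

```text
t: 36.35
eef_pos: [0.4388, 0.2193, 0.1119]
ee_rot: [-3.141, 0.003, 3.118]
ft_force: [6.6, -5.1, 2.9]
width: 0.0233
grip_force: 62.7
```

Call:
servo_tool(
  commands=[
    [-1.2,5,0,0,0,0,1],
    [-1.9,10,0,0,0,0,1],
    [-1.9,15.5,0,0,0,0,1],
    [-1.9,17,0,0,0,0,1],
    [-1.9,17,0,0,0,0,1],
  ],
)

```text
t: 36.85
eef_pos: [0.4374, 0.2354, 0.1116]
ee_rot: [-3.139, 0.001, 3.118]
ft_force: [0.3, -6.5, 11.8]
width: 0.0229
grip_force: 63.8
```

```bash
python3 - <<'E'
from h import *
drivers("scene",(280,160,370,240),.048);st()
im=shot("top");s=shot("scene")
a=cv2.resize(s[130:240,225:375],None,fx=2.6,fy=3,interpolation=cv2.INTER_CUBIC);b=cv2.resize(im[140:250,240:370],None,fx=3,fy=3,interpolation=cv2.INTER_CUBIC)
cv2.imwrite("pics/i1.png",cv2.cvtColor(np.hstack([a,b]),cv2.COLOR_RGB2BGR))
E
```

```text
scene red 143 px [331.2 187.8] ctr [0.7221 0.1455] mean [0.7209 0.1455] len 0.117 ang -0.6
scene red 140 px [356.3 202. ] ctr [7.117e-01 6.000e-04] mean [0.7085 0.    ] len 0.114 ang 9.4
scene grn 133 px [344.9 195.2] ctr [0.7146 0.065 ] mean [0.7156 0.0651] len 0.113 ang 3.0
36.9 [0.4374 0.2353 0.1116] [-3.139e+00  1.000e-03  3.118e+00] [-0.1 -6.2 11.8] 0.0231 63.7483986094594 [ 0.35  0.34 -0.42  0.81 -0.    0.37]
```

View pics/i1.png

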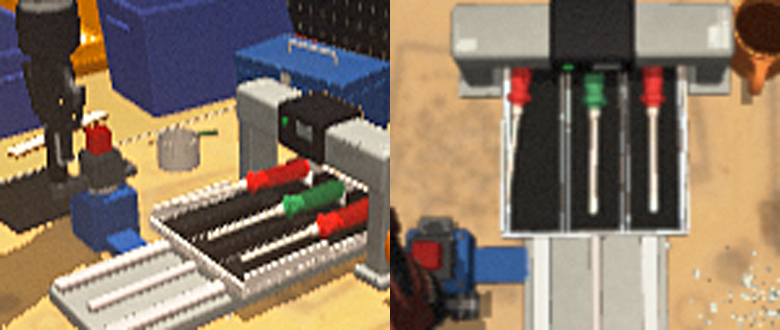

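The table is in against its stop: its open-end edge moved about 160 mm, to (595,233) in the crop, and all drivers are still in their lanes. Releasing the handle and going to the boss.

Call:
servo_tool(
  commands=[
    [0,0,0,0,0,0,-0.3],
    [0,0,0,0,0,0,-0.3],
    [0,0,0,0,0,0,-0.3],
    [0,0,35,0,0,0,-0.3],
    [0,0,70,0,0,0,-0.3],
    [30,-1,70,0,0,0,-0.3],
    [59,-2,70,0,0,0,-0.3],
    [59,-2,70,0,0,0,-0.3],
    [59,-2,40,0,0,0,-0.3],
    [59,-2,15,0,0,0,-0.3],
    [59,-2,3,0,0,0,-0.3],
    [59,-2,3,0,0,0,-0.3],
  ],
)

```text
t: 38.2
eef_pos: [0.494, 0.2344, 0.1123]
ee_rot: [-3.141, -0.004, 3.119]
ft_force: [-0.2, -0.4, 0.1]
width: 0.0555
grip_force: 0.0
```

Call:
servo_tool(
  commands=[
    [1,0,1,0,0,0,1],
    [1,0,1,0,0,0,1],
    [1,0,1,0,0,0,1],
    [1,0,1,0,0,0,1],
    [1,0,1,0,0,0,1],
    [1,0,10,0,0,0,1],
    [1,0,20,0,0,0,1],
    [1,0,30,0,0,0,1],
    [1,0,45,0,0,0,1],
    [1,0,50,0,0,0,1],
  ],
)

```text
t: 39.2
eef_pos: [0.4975, 0.2354, 0.1662]
ee_rot: [3.14, 0.002, 3.119]
ft_force: [0.1, 0.8, -3.4]
width: 0.0267
grip_force: 62.6
```

```bash
python3 - <<'E'
from h import *
drivers("scene",(280,160,370,240),.048);st()
s=shot("scene")
a=cv2.resize(s[110:240,205:375],None,fx=4,fy=4,interpolation=cv2.INTER_CUBIC)
cv2.imwrite("pics/j1.png",cv2.cvtColor(a,cv2.COLOR_RGB2BGR))
E
```

```text
scene red 142 px [331.4 187.9] ctr [0.7221 0.145 ] mean [0.7213 0.145 ] len 0.117 ang -1.1
scene red 140 px [356.3 202. ] ctr [7.117e-01 6.000e-04] mean [0.7085 0.    ] len 0.114 ang 9.4
scene grn 128 px [344.8 195.4] ctr [0.7147 0.0642] mean [0.7146 0.0642] len 0.113 ang 1.9
39.25 [0.4976 0.2354 0.1662] [3.140e+00 3.000e-03 3.119e+00] [ 0.4 -0.  -2.8] 0.0265 62.59443640708923 [ 0.31  0.38 -0.2   0.99  0.    0.33]
```

View pics/j1.png

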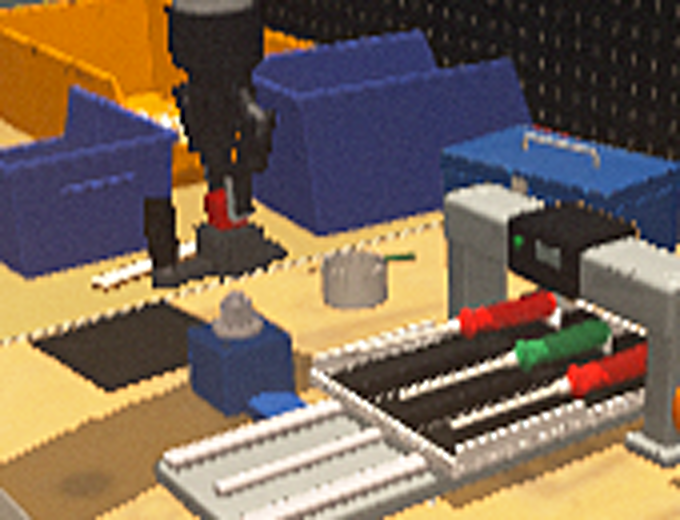

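The crank is held clear of the shaft at (230,240) in the crop, and the empty mat is at (120,340). Taking it to the mat.

Call:
servo_tool(
  commands=[
    [-8,45,0,0,0,0,1],
    [-16,90,0,0,0,0,1],
    [-24,130,0,0,0,0,1],
    [-26,156,0,0,0,0,1],
    [-26,156,-30,0,0,0,1],
    [-26,156,-65,0,0,0,1],
    [-26,156,-95,0,0,0,1],
    [-26,156,-110,0,0,0,1],
    [-26,156,-115,0,0,0,1],
    [-26,156,-117,0,0,0,1],
    [-26,156,-117,0,0,0,1],
  ],
)

```text
t: 40.4
eef_pos: [0.4691, 0.3892, 0.0495]
ee_rot: [-3.139, -0.002, 3.119]
ft_force: [-13.7, -13.4, 37.1]
width: 0.0266
grip_force: 69.2
```

Call:
servo_tool(
  commands=[
    [0,0,2,0,0,0,1],
    [0,0,2,0,0,0,1],
  ],
)

```text
t: 40.6
eef_pos: [0.4706, 0.3907, 0.0495]
ee_rot: [3.142, 0.0, 3.119]
ft_force: [-4.1, -3.4, 11.3]
width: 0.0267
grip_force: 66.1
```

Call:
servo_tool(
  commands=[
    [0,0,1,0,0,0,1],
    [0,0,1,0,0,0,-0.3],
    [0,0,1,0,0,0,-0.3],
    [0,0,1,0,0,0,-0.3],
    [0,0,1,0,0,0,-0.3],
    [0,0,30,0,0,0,-0.3],
    [0,0,75,0,0,0,-0.3],
    [0,0,120,0,0,0,-0.3],
    [-40,0,160,0,0,0,-0.3],
    [-80,0,180,0,0,0,-0.3],
    [-120,0,180,0,0,0,-0.3],
    [-150,0,180,0,0,0,-0.3],
  ],
)

```text
t: 41.8
eef_pos: [0.319, 0.3908, 0.23]
ee_rot: [3.14, 0.001, 3.119]
ft_force: [0.4, 1.3, -0.1]
width: 0.0556
grip_force: 0.0
```

```bash
python3 - <<'E'
from h import *
drivers("scene",(280,160,370,240),.048);st()
s=shot("scene")
r,_=masks(s)
for a,c,p in blobs(r,(215,150,260,205)): print("bossS",a,c,ray("scene",c,.058)[:2])
a=cv2.resize(s[130:240,205:375],None,fx=4,fy=4,interpolation=cv2.INTER_CUBIC)
cv2.imwrite("pics/k1.png",cv2.cvtColor(a,cv2.COLOR_RGB2BGR))
E
```

```text
scene red 143 px [331.3 187.9] ctr [0.7221 0.1452] mean [0.721  0.1452] len 0.117 ang -1.2
scene red 139 px [356.3 202. ] ctr [7.117e-01 4.000e-04] mean [ 7.085e-01 -1.000e-04] len 0.114 ang 9.3
scene grn 130 px [345.1 195.2] ctr [0.7146 0.0646] mean [0.7162 0.0647] len 0.113 ang 3.1
41.85 [0.3151 0.3903 0.2296] [ 3.142e+00 -2.000e-03  3.121e+00] [-3.1  1.  -0.9] 0.0555 0.0 [ 0.74  0.25 -0.22  1.11  0.    0.77]
bossS 68 [236.44117647 182.60294118] [0.46585648 0.38963757]
```

View pics/k1.png

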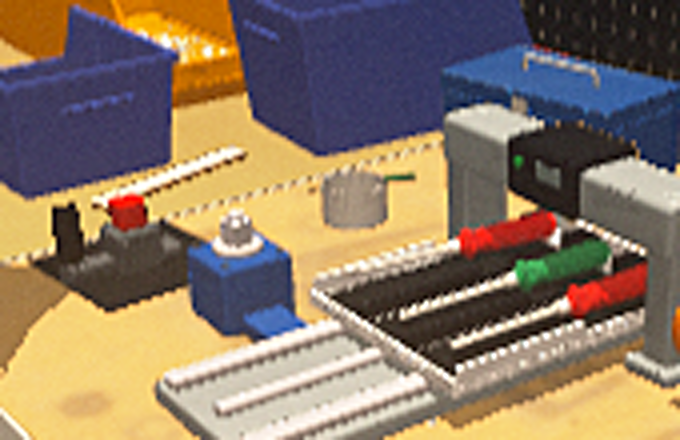

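The crank stands upright mid-mat with its boss at (128,212) in the crop, about (0.466, 0.390). The table is in, the drivers are in their lanes, and the gripper is clear. Letting the arm settle and handing in.

Call:
servo_tool(
  commands=[
    [0,0,0,0,0,0,-0.3],
    [0,0,0,0,0,0,-0.3],
    [0,0,0,0,0,0,-0.3],
  ],
)

```text
t: 42.2
eef_pos: [0.3217, 0.3908, 0.2287]
ee_rot: [-3.141, 0.0, 3.118]
ft_force: [0.3, -0.7, -0.3]
width: 0.0553
grip_force: 0.0
```

```bash
python3 -c "
from cell import robot
print(robot.close_job())"
```

```text
the job is handed in; nothing more can be done
None
```

The job is handed in, with no verdict returned: all three screwdrivers lie in their lanes with handles towards the head (one was knocked about 14 mm off-centre and 5° askew, still within limits), the table is fully in, and the crank stands upright about 5 mm from the centre of its mat.

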